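# Shut, clamp and start the bench thermal cycler

## Task

Start the small thermal cycler: push its open lid down until it is fully shut over the tubes, then push the clamp lever on top of the lid from the left past its first click all the way to the second stop on the right, then press the round start key on the front panel right down and let it spring back. Use only the fingertips or the outside of the fingers: grip, pinch or lift nothing, do not push the lever or the key before its turn, and leave the small things around the cycler where they stand.

Things in the scene. Friction and masses are not known exactly. Their poses are not given: they have to be found in the camera images.
- cycler: Bench thermal cycler, fixed; white shell 206 mm deep (x), 136 mm wide (y). Origin: centre of its underside on the worktop. Its front faces its -x (the robot), its left is +y, z up; yaw within 0.22 rad. Front panel: a step 44 mm deep, 54 mm high, with a display on the right (-y) and the start key on the left. Behind it the 72 mm high deck with two strips of tubes, under the grey lid.
- lid_hinge (a point): Middle of the lid's hinge line, at (+86, 0, +74) mm in the cycler's frame, at the rear. The hinge line runs along the cycler's y.
- lid (a joint): Lid angle in rad: 0 is fully shut (level), positive is open; it starts at 0.7 to 1.0. It turns about the cycler's y axis through lid_hinge, front edge up. The friction hinge holds it wherever it is left; about 1 to 5 N near the front edge pushes it shut.
- lid_push (a point): Point to push, on the lid's outer face near its front edge, right half, clear of the lever; z axis = outward normal, -x axis = from hinge to front edge. From lid_hinge it is (-130, -34, +27) mm along these axes. The lid is a flat slab 132 mm wide, from 7 to 143 mm in front of the hinge line, 5 to 27 mm above it when shut (outer face 101 mm above the worktop); a lip 60 mm wide reaches to 151 mm.
- lever_pivot (a point): Pivot of the clamp lever on the lid's outer face, on its centreline, 48 mm in front of the hinge and 30.5 mm above the hinge line when the lid is shut. Its z axis is the lever's axis.
- lever (a joint): Clamp lever angle in rad, counter-clockwise seen from above: 0 released, arm 33 deg left of straight to the front; 0.58 first detent, arm straight to the front; 1.15 second stop, arm 33 deg to the right. Starts at 0 to 0.05. A spring pulls it into each seat; 5 to 11 N at the paddle pushes it over the humps (near 0.29 and 0.86), then it snaps ahead into the next seat and stays.
- lever_paddle (a point): Centre of the upright black thumb paddle on the lever's end, 62 mm from the pivot axis, 16.5 mm above lever_pivot; turns with the lever. The paddle is 22 mm long along the arm, 10 mm thick the way it moves, and stands 3 to 30 mm above lever_pivot (107 to 135 mm above the worktop when the lid is shut). Push its left (+y) broad face to the right.
- start_key (a joint): Start key travel in m: 0 is up, 0.005 fully down; it is sprung and needs about 4 N to go right down.
- start_key_top (a point): Centre of the top of the round start key, 20 mm across, at (-80, +42, +66) mm in the cycler's frame (66 mm above the worktop, 12 mm above the front panel); pressed straight down. A collar 36 mm across round it stands 3 mm above the front panel, 9 mm lower than the key.
- vial_a: Loose amber vial 27 mm across, 45 mm high, close to the cycler's right side near the front. Bystander; origin at the centre of its underside.
- vial_b: A second loose vial like it, behind the first. Bystander; origin at the centre of its underside.
- glass_box: Loose cover-glass box 35 x 35 x 17 mm, close to the cycler's left front corner. Bystander; origin at the centre of its underside.
- tape: Loose roll of tape 74 mm across, 20 mm high, lying flat farther right. Bystander; origin at the centre of its underside.

How it is judged:
By the outcome, as a careful person would: the job done as asked, in the order asked, and still so for the second after the job is handed in, with the robot touching nothing.
It also fails if it takes over 51 s, if anything falls off the work surface, if the arm or the gripper's body presses on something with over 40 N, if the wrist force passes 120 N, or if a joint passes its speed limit or range.

## Robot

A 6-joint arm with a two-finger parallel gripper is mounted at the origin on a cart in front of the work surface, level with it; the furniture and walls round the work are solid. World frame = base frame: x ahead of the robot, y to its left, z up, the work surface at z = 0. Lengths are in m, angles in rad, forces in N, time in s.
With the tool pointing down it reaches from about 0.35 to 0.975 m from the base axis. Payload 4.9 kg.
Tool frame: the origin (TCP) lies between the finger pads; the fingertips stand 25 mm ahead of it and the grasp point (between the pads) lies 6 mm ahead of it (ctrl.tip_reach is the distance from the TCP to the fingertips, in m); z points along the fingers, y is the direction in which the jaws open and shut (so a half turn about z gives the same grasp; the last joint's range is limited). The gripper opens to 85 mm and grips with 20 to 120 N. Pads are 22 mm wide; open, the fingers measure 114 mm over their backs; the gripper's body (76 mm by 85 mm) begins 54 mm behind the grasp point. The pads swing forward as they close: fully open they stand 13 mm farther back than shut.
Start: joints at [-1.386, 0.053, 1.613, -0, 1.476, -0.119], TCP at [0.187, -0.596, 0.227] pointing down, gripper open.
Joint ranges: [-3.01, 3.01], [-1.01, 2.22], [0.06, 2.58], [-1.02, 4.17], [0.09, 2.62], [-3.14, 3.14]. Speed limits (rad/s): [2.57, 2.57, 3.14, 3.14, 3.14, 3.14].

## Interface

Orientations are given as a rotation vector (axis times angle).
In Python, from station import get_obs, get_image, camera_params, order, ctrl gives the robot as it stands.
- The arm moves only by the tool move_arm, never from a script. Its argument "deltas" is one flat list of numbers, 5 for each row, row after row: the opening, from -1 (shut) to 1 (fully open), so that 0 is half open, then the shift along the tool's x, y, z in m, then the turn about the tool's z in degrees. In form: [fingers, tx, ty, tz, turn, fingers, tx, ty, tz, turn, ...]. A call has 1 to 10 rows; each row is the pose to reach, as a shift and turn from the pose measured when the call began, along the tool's axes at that moment; what a row does not reach only later rows make up. A row lasts 1/10 s, in which the tool goes at most 50 mm and 8.59 degrees, less where a joint would pass 70% of its speed; a pose out of reach is approached as far as the arm can. A call with a gripper value outside its range is refused whole. The fingers move at their own pace and stop on an object; "force" is the grip in N (left out, the last holds). Time passes only in rows, so rows that repeat a pose let the fingers close. It gives the time, the measured TCP pose, the force and the opening at its end, in the units of the state.
- get_obs(): the state, without advancing time (a new reading comes with each control period).
- get_image(name): name is "scene" or "top" or "wrist"; returns the picture (420x560x3 uint8, red, green, blue); there is no depth.
- camera_params(name): a dict with "camera_matrix" (3x3 intrinsics, pixels), "extrinsics" (4x4, takes a point from camera to world coordinates); the wrist camera has in their place "tool_from_camera" (4x4, takes a point from camera to tool coordinates, whose origin is the TCP and whose axes are the flange's). Camera axes: x right, y up, looking along -z (the intrinsics and any distortion apply to the point x, -y, -z); pixel columns grow to the right and rows downward; lengths in m; the calibration is good to about 2 mm. The wrist camera is an equidistant fisheye: a pixel r from the principal point sees the ray r / f radians off the axis. A picture is of the moment at which its call begins: read the wrist's pose just before it. camera_params takes no time and is no camera call.
- order.finish_job(): hands the job in, once; it reports no verdict.
The state is a dict: "t": time; "q": joint angles; "dq": joint speeds; "effort": joint torques, N m; "tool_pos": TCP position; "tool_rot": TCP orientation; "contact_force": force on the tool from outside, world axes, zero at the start; "wrist_torque": the same for the moment, N m; "opening": finger opening in m.
Only numpy, scipy, OpenCV 4.12 (cv2) and the standard library are available. Lean on these libraries where they do the work, as an engineer would, in place of code of your own. Each camera call takes 0.05 s, during which the arm holds its last target. There are 200 camera calls.

## Working session

There is one attempt and no reset: what is moved stays moved. The work goes in short steps, Python scripts to look and compute and a tool call to move; the robot and the scene stay as the last step left them, time stands still between calls to the robot, and variables do not carry over. Pictures are saved under pics/ and viewed, about 8 in all and at most 12, crops included, and the job is handed in when it is done.

Besides the shell and the picture viewer there is one more tool, called after "Request:" as name(argument=value, ...) on one line, values as JSON. move_arm: Moves the arm, as the interface text tells. Its arguments: {"type":"object","properties":{"deltas":{"type":"array"},"force":{"type":"number"}},"required":["deltas"]}

```bash
mkdir -p pics; ls; python3 - <<'E'
from station import *
import cv2,numpy as np
o=get_obs();print({k:np.round(v,3).tolist() for k,v in o.items()}, ctrl.tip_reach)
for n in("scene","top"):
    cv2.imwrite(f"pics/{n}0.png",get_image(n)[:,:,::-1])
    p=camera_params(n);print(n,{k:np.round(v,4).tolist() for k,v in p.items()})
p=camera_params("wrist");print({k:np.round(v,4).tolist() if k!='name' else v for k,v in p.items()})
E
```

```text
pics
{'t': 0.0, 'q': [-1.386, 0.053, 1.614, -0.0, 1.476, -0.119], 'dq': [0.001, -0.0, 0.0, -0.001, -0.001, -0.001], 'effort': [-0.0, -39.368, -37.018, -0.0, 0.007, -0.0], 'tool_pos': [0.187, -0.596, 0.226], 'tool_rot': [-3.103, -0.475, 0.0], 'contact_force': [0.23, 0.636, -0.518], 'wrist_torque': [0.044, 0.007, 0.023], 'opening': 0.085} 0.025
scene {'camera_matrix': [[506.5736, 0.0, 279.4135], [0.0, 506.5736, 209.2258], [0.0, 0.0, 1.0]], 'extrinsics': [[-0.832, 0.2114, -0.513, 0.0381], [-0.5548, -0.3231, 0.7667, 0.9374], [-0.0036, 0.9225, 0.3861, 0.487], [0.0, 0.0, 0.0, 1.0]]}
top {'camera_matrix': [[534.4967, 0.0, 282.6079], [0.0, 534.4967, 197.6046], [0.0, 0.0, 1.0]], 'extrinsics': [[0.0284, 0.9948, -0.098, 0.4401], [-0.9996, 0.0279, -0.0067, 0.1937], [-0.004, 0.0982, 0.9952, 1.0826], [0.0, 0.0, 0.0, 1.0]]}
{'camera_matrix': [[325.1923, 0.0, 277.6024], [0.0, 325.1923, 206.8004], [0.0, 0.0, 1.0]], 'tool_from_camera': [[-0.0002, 0.9452, 0.3265, 0.0842], [1.0, 0.0004, -0.0006, -0.0007], [-0.0007, 0.3265, -0.9452, -0.1467], [0.0, 0.0, 0.0, 1.0]]}
```

View pics/scene0.png

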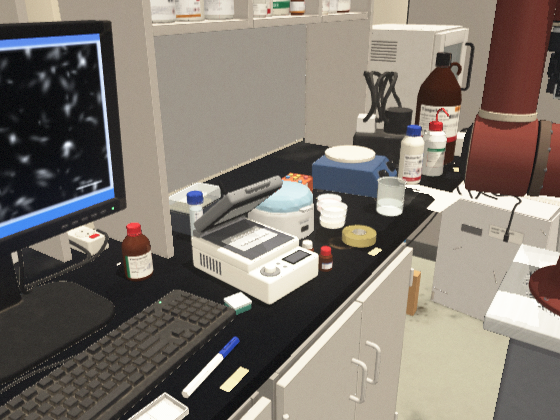

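View pics/top0.png

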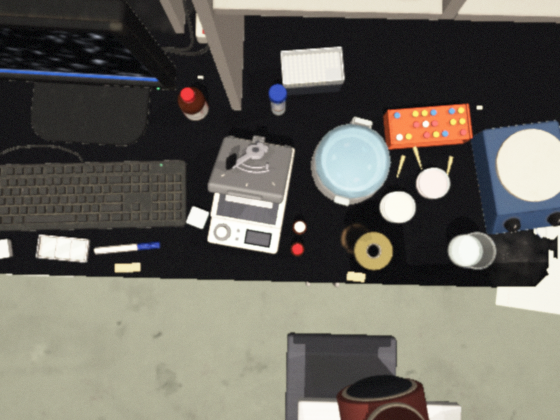

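Scene view: open lid, key on the near left of the panel, small box at the left front corner, vials to the right. Top view: the cycler is around (250,195) with the key near (222,232). I'll enlarge that region.

```bash
python3 - <<'E'
import cv2
t=cv2.imread("pics/top0.png")[125:260,180:310]; s=cv2.imread("pics/scene0.png")[165:315,170:350]
t=cv2.resize(t,None,fx=4,fy=4,interpolation=cv2.INTER_CUBIC)
cv2.imwrite("pics/topc.png",t)
g=cv2.cvtColor(cv2.imread("pics/top0.png"),cv2.COLOR_BGR2GRAY)
m=(g>150).astype('uint8'); m[:,:190]=0
n,l,st,c=cv2.connectedComponentsWithStats(m)
for i in range(1,n):
    if 60<st[i][4]<6000 and 120<c[i][1]<260 and c[i][0]<320:
        k,_=cv2.findContours((l==i).astype('uint8'),0,2); print(st[i],c[i].round(1),cv2.boxPoints(cv2.minAreaRect(k[0])).round(1).tolist())
E
```

```text
[233 143  37  31 471] [253.3 158.6] [[231.0, 145.3000030517578], [266.6000061035156, 142.3000030517578], [269.20001220703125, 172.1999969482422], [233.60000610351562, 175.3000030517578]]
[ 208  148   87  106 2479] [245.7 219.9] [[199.3000030517578, 240.5], [217.39999389648438, 135.10000610351562], [294.5, 148.39999389648438], [276.29998779296875, 253.8000030517578]]
[225 192  48  17 441] [247.8 199.9] [[224.1999969482422, 200.3000030517578], [226.0, 190.5], [273.3999938964844, 199.10000610351562], [271.6000061035156, 208.89999389648438]]
[190 207  19  22 304] [197.9 217.1] [[185.39999389648438, 222.39999389648438], [192.1999969482422, 205.5], [208.89999389648438, 212.1999969482422], [202.1999969482422, 229.10000610351562]]
[294 221  12  12  99] [299.3 226.5] [[292.0, 226.0], [299.0, 219.0], [306.5, 226.5], [299.5, 233.5]]
```

View pics/topc.png

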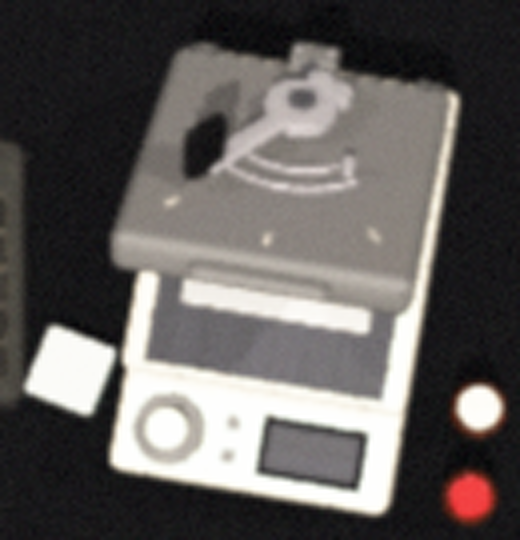

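Crop (4x, offset 180,125): key at (168,428), panel front corners (111,466) and (386,514), lid front corners about (113,262) and (405,310), lever hub at (300,97), and the paddle at (205,147), left of centre. The lever is in its released position. Next I'll turn these into positions.

```bash
cat > h.py <<'E'
import numpy as np, cv2
from station import *
from scipy.spatial.transform import Rotation as R
def ray(n,px):
    p=camera_params(n);K=np.array(p["camera_matrix"]);T=np.array(p["extrinsics"])
    d=np.linalg.inv(K)@[*px,1];return T[:3,3],T[:3,:3]@(d*[1,-1,-1])
def onz(n,px,z):
    o,d=ray(n,px);return o+d*(z-o[2])/d[2]
def proj(n,X):
    p=camera_params(n);K=np.array(p["camera_matrix"]);T=np.array(p["extrinsics"])
    c=T[:3,:3].T@(np.array(X)-T[:3,3]);u=K@(c*[1,-1,-1]);return u[:2]/u[2]
E
python3 - <<'E'
from h import *
c=lambda x,y:(x/4+180-.4,y/4+125-.4)
key=onz("top",c(168,428),.066);a=onz("top",c(111,466),.054);b=onz("top",c(386,514),.054)
print(key,a,b,np.linalg.norm(a-b))
yaw=np.arctan2(*( (a-b)[[1,0]]))-np.pi/2
r=np.array([[np.cos(yaw),-np.sin(yaw)],[np.sin(yaw),np.cos(yaw)]])
o1=key[:2]-r@[-.08,.042];o2=(a+b)[:2]/2-r@[-.103,0]
print("yaw",yaw,o1,o2)
O=np.r_[(o1+o2)/2,0];Rz=np.eye(3);Rz[:2,:2]=r
H=O+Rz@[.086,0,.074]
# lid angle: front edge corners, intersect with cycler-y plane
for px,y in((c(113,245),.066),(c(407,295),-.066)):
    o,d=ray("top",px);n=Rz[:,1];t=(y-n@(o-O))/(n@d);P=Rz.T@(o+t*d-O)-[.086,0,.074];print(P,np.hypot(P[0],P[2]),np.arctan2(P[2],-P[0])-np.arctan2(.027,.143))
for n in("scene","top"):
    print(n,proj(n,O+Rz@[-.08,.042,.066]),proj(n,O+Rz@[-.103,.068,.054]),proj(n,O+Rz@[-.103,-.068,.054]))
    for th in(.7,.8,.9,1):
        f=lambda x,y,z:H+Rz@[x*np.cos(th)+z*np.sin(th),y,-x*np.sin(th)+z*np.cos(th)]
        print(th,[proj(n,f(*q)).round(1).tolist() for q in((-.143,.066,.027),(-.143,-.066,.027),(-.048,0,.0345))])
E
```

```text
[0.47208257 0.31459805 0.066     ] [0.45349113 0.34265807 0.054     ] [0.43434074 0.21006388 0.054     ] 0.13396998075202618
yaw -0.1434367267190393 [0.54525731 0.26159374] [0.54585818 0.2616376 ]
[-0.09501216  0.066       0.10120147] 0.1388129929724915 0.6303171521215527
[-0.11309839 -0.066       0.29513968] 0.316067523624573 1.018239210287747
scene [271.03824294 265.22592079] [270.63631119 281.90009612] [321.07521293 253.12625628]
0.7 [[228.0, 192.5], [280.7, 173.4], [227.1, 200.9]]
0.8 [[223.0, 186.0], [276.0, 167.6], [225.0, 199.6]]
0.9 [[217.8, 180.2], [271.0, 162.5], [222.9, 198.6]]
1 [[212.4, 175.1], [265.8, 158.0], [220.8, 197.8]]
top [221.59473057 231.44140721] [206.83533047 241.16660719] [276.62912092 253.34922607]
0.7 [[207.2, 183.3], [284.2, 196.5], [255.5, 151.3]]
0.8 [[207.7, 175.8], [285.4, 189.1], [256.0, 148.1]]
0.9 [[208.5, 167.8], [286.7, 181.2], [256.6, 144.8]]
1 [[209.4, 159.5], [288.0, 172.9], [257.2, 141.6]]
```

```bash
python3 - <<'E'
import cv2
s=cv2.imread("pics/scene0.png")[165:310,180:350]
cv2.imwrite("pics/scenec.png",cv2.resize(s,None,fx=4,fy=4,interpolation=cv2.INTER_CUBIC))
E
```

```text
(no output)
```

View pics/scenec.png

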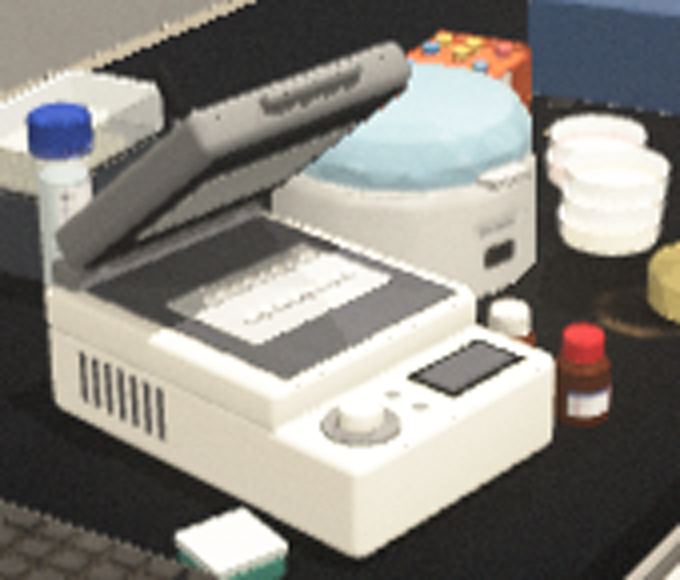

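Lid model against the images gives an opening of about 0.70 rad. Cycler origin is about (0.5455, 0.2616), yaw −0.143. Next, a helper to compute the moves.

```bash
cat >> h.py <<'E'
YAW=-.1434; O=np.array([.5456,.2616,0]); Rz=R.from_euler('z',YAW).as_matrix()
def W(x,y,z): return O+Rz@[x,y,z]          # cycler -> world
def lidp(th,x=-.130,y=-.034,z=.027):        # lid axes -> world
    return W(.086+x*np.cos(th)+z*np.sin(th),y,.074-x*np.sin(th)+z*np.cos(th))
def delta(tip,yawrel=0.):                    # row to bring the fingertips to tip, tool x at cycler yaw+yawrel
    o=get_obs();M=R.from_rotvec(o["tool_rot"]).as_matrix()
    t=M.T@(np.array(tip)+[0,0,.025]-o["tool_pos"])
    cur=np.arctan2(M[1,0],M[0,0]);w=(YAW+yawrel-cur+np.pi/2)%np.pi-np.pi/2
    return t.round(4).tolist()+[round(float(-np.degrees(w)),1)]
def st():
    o=get_obs();p=o["tool_pos"]-[0,0,.025];print("t",round(o["t"],2),"tip cyc",(Rz.T@(p-O)).round(4),"F",np.round(o["contact_force"],1),"q",np.round(o["q"],2),"op",round(o["opening"],3))
E
python3 -c "
from h import *
print(lidp(.7),delta(lidp(.7)+[0,0,.08]));st()"
```

```text
[0.54466479 0.22738243 0.17839904] [0.5877, -0.6786, -0.0559, 25.6]
t 0.1 tip cyc [-0.2325 -0.8999  0.2011] F [-0.2  0.1 -0.9] q [-1.39  0.05  1.61 -0.    1.48 -0.12] op 0.086
```

Request:
move_arm(deltas=[-1,0,0,-0.05,0,-1,0,0,-0.1,0,-1,0,0,-0.15,0,-1,0,0,-0.18,0])

```text
t: 0.5
tool_pos: [0.187, -0.5965, 0.4109]
tool_rot: [3.102, 0.475, 0.0]
contact_force: [-0.4, 0.3, -0.5]
opening: 0.0285
```

Request:
move_arm(deltas=[-1,0.588,-0.679,0,25,-1,0.588,-0.679,0,25,-1,0.588,-0.679,0,25,-1,0.588,-0.679,0,25,-1,0.588,-0.679,0,25,-1,0.588,-0.679,0,25,-1,0.588,-0.679,0,25,-1,0.588,-0.679,0,25,-1,0.588,-0.679,0,25,-1,0.588,-0.679,0,25])

```text
t: 1.5
tool_pos: [0.3864, -0.1356, 0.407]
tool_rot: [3.131, -0.208, 0.002]
contact_force: [0.6, -0.3, -0.0]
opening: 0.0004
```

```bash
python3 -c "
from h import *
print(delta(lidp(.7)+[0,0,.08]));st()"
```

```text
[0.1086, -0.3812, 0.1225, 0.6]
t 1.5 tip cyc [-0.1008 -0.4159  0.382 ] F [ 0.6 -0.3 -0. ] q [-0.52 -0.51  1.8  -0.    1.86  1.19] op 0.0
```

Request:
move_arm(deltas=[-1,0.109,-0.381,0,0.6,-1,0.109,-0.381,0,0.6,-1,0.109,-0.381,0,0.6,-1,0.109,-0.381,0,0.6,-1,0.109,-0.381,0,0.6,-1,0.109,-0.381,0,0.6,-1,0.109,-0.381,0.05,0.6,-1,0.109,-0.381,0.1,0.6,-1,0.109,-0.381,0.1,0.6,-1,0.109,-0.381,0.1,0.6])

```text
t: 2.5
tool_pos: [0.5424, 0.2287, 0.2972]
tool_rot: [3.126, -0.22, -0.019]
contact_force: [-1.0, 0.3, -0.9]
opening: 0.0
```

```bash
python3 - <<'E'
from h import *
st()
cv2.imwrite("pics/w1.png",get_image("wrist")[:,:,::-1])
print("target .7",(Rz.T@(lidp(.7)-O)).round(4))
for th in (.8,.7,.6,.5,.4,.3,.2,.1,0,-.05): print(th,delta(lidp(th)))
E
```

```text
t 2.5 tip cyc [ 0.0015 -0.033   0.2722] F [-1.   0.3 -0.9] q [ 0.27 -0.06  1.61 -0.    1.61  1.99] op 0.0
target .7 [ 0.004  -0.034   0.1784]
0.8 [0.0128, -0.0005, 0.09, 0.1]
0.7 [0.002, -0.0006, 0.0977, 0.1]
0.6 [-0.008, -0.0007, 0.1065, 0.1]
0.5 [-0.017, -0.0008, 0.1162, 0.1]
0.4 [-0.025, -0.0008, 0.1268, 0.1]
0.3 [-0.0319, -0.0009, 0.1381, 0.1]
0.2 [-0.0377, -0.001, 0.1501, 0.1]
0.1 [-0.0422, -0.0011, 0.1625, 0.1]
0 [-0.0455, -0.0012, 0.1754, 0.1]
-0.05 [-0.0466, -0.0013, 0.1819, 0.1]
```

View pics/w1.png

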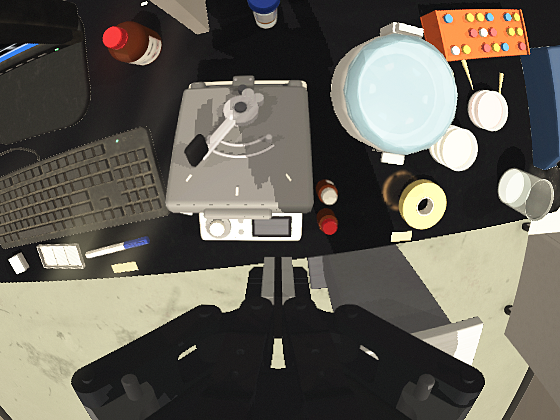

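The wrist view confirms the lever is at released left (paddle near (195,150)), with the shut fingertips over the lid's right half. I'll push the lid along its arc.

Request:
move_arm(deltas=[-1,0.014,0,0.045,0,-1,0.014,0,0.085,0,-1,0.006,0,0.098,0,-1,-0.004,0,0.106,0,-1,-0.013,0,0.116,0,-1,-0.021,0,0.127,0,-1,-0.028,0,0.138,0,-1,-0.033,0,0.149,0,-1,-0.036,0,0.156,0,-1,-0.038,0,0.161,0])

```text
t: 3.55
tool_pos: [0.4954, 0.2341, 0.1417]
tool_rot: [3.128, -0.219, -0.046]
contact_force: [-36.1, 2.6, 22.4]
opening: -0.0002
```

```bash
python3 - <<'E'
from h import *
st(); print(delta(lidp(0)))
E
```

```text
t 3.55 tip cyc [-0.0457 -0.0343  0.1167] F [-36.1   2.6  22.4] q [ 0.3  -0.04  1.85  0.01  1.36  2.01] op -0.0
[0.0022, -0.0005, 0.0156, 0.2]
```

```bash
python3 - <<'E'
from h import *
im=get_image("scene")[140:320,150:380]; w=get_image("wrist")[150:420,130:430]
a=cv2.resize(im,(690,540),interpolation=cv2.INTER_CUBIC)
cv2.imwrite("pics/s2.png",a[:,:,::-1]); st(); print(get_obs()["wrist_torque"])
E
```

```text
t 3.65 tip cyc [-0.0466 -0.0344  0.1154] F [-33.5   2.4  17.8] q [ 0.3  -0.04  1.86  0.01  1.36  2.01] op -0.0
[ 0.50459114  5.74559873 -0.07655493]
```

View pics/s2.png

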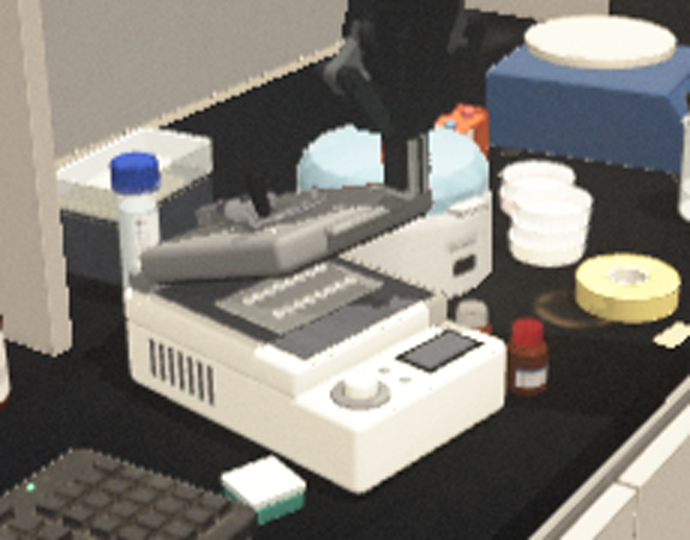

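```bash
python3 - <<'E'
from h import *
for th in(0,.1,.2,.3,.4):
    print(th,[((proj("scene",lidp(th,*q))-[150,140])*3).round().tolist() for q in((-.143,.066,.027),(-.143,.066,.005),(-.143,-.066,.027),(-.151,.03,.015))])
t=W(-.0466,-.0344,.1154)
print([((proj("scene",t+Rz@np.array(q))-[150,140])*3).round().tolist() for q in((0,0,0),(-.011,0,0),(.011,0,0))])
E
```

```text
0 [[303.0, 323.0], [304.0, 358.0], [454.0, 250.0], [358.0, 324.0]]
0.1 [[298.0, 298.0], [302.0, 334.0], [450.0, 227.0], [355.0, 300.0]]
0.2 [[291.0, 273.0], [298.0, 311.0], [444.0, 205.0], [349.0, 274.0]]
0.3 [[283.0, 249.0], [292.0, 286.0], [437.0, 182.0], [342.0, 249.0]]
0.4 [[272.0, 224.0], [284.0, 262.0], [428.0, 160.0], [334.0, 224.0]]
[[408.0, 239.0], [421.0, 244.0], [394.0, 235.0]]
```

```bash
python3 - <<'E'
from h import *
p=camera_params("wrist");T=np.array(p["tool_from_camera"]);K=p["camera_matrix"]
for z in(0,.006,.015,.025,.03):
  for x in(-.011,.011):
    c=T[:3,:3].T@(np.array([x,0,z])-T[:3,3]);v=c*[1,-1,-1];a=np.arctan2(np.hypot(v[0],v[1]),v[2]);u=v[:2]/np.hypot(v[0],v[1])*a*K[0][0]+[K[0][2],K[1][2]]
    print(z,x,u.round(1))
o=get_obs();M=R.from_rotvec(o["tool_rot"]).as_matrix();print(M.round(3),o["tool_pos"],ctrl.tip_reach)
w=get_image("wrist");cv2.imwrite("pics/w2.png",w[100:400,130:430,::-1].repeat(2,0).repeat(2,1))
E
```

```text
0 -0.011 [278.8 285.5]
0 0.011 [278.9 248.7]
0.006 -0.011 [278.8 279.6]
0.006 0.011 [278.8 243.6]
0.015 -0.011 [278.7 271.3]
0.015 0.011 [278.8 236.5]
0.025 -0.011 [278.6 262.9]
0.025 0.011 [278.7 229.3]
0.03 -0.011 [278.6 259. ]
0.03 0.011 [278.6 226. ]
[[ 0.99  -0.139 -0.032]
 [-0.139 -0.99  -0.004]
 [-0.031  0.008 -0.999]] [0.49458857 0.23424418 0.14041644] 0.025
```

View pics/w2.png

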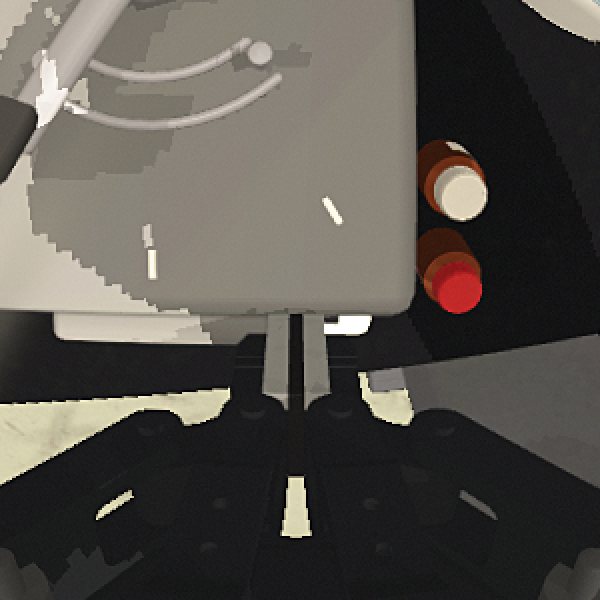

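```bash
cat >> h.py <<'E'
def wproj(X,pos,rot):
    p=camera_params("wrist");T=np.array(p["tool_from_camera"]);K=np.array(p["camera_matrix"])
    t=R.from_rotvec(rot).as_matrix().T@(np.array(X)-pos);v=(T[:3,:3].T@(t-T[:3,3]))*[1,-1,-1]
    h=np.hypot(v[0],v[1]);return v[:2]/h*np.arctan2(h,v[2])*K[0,0]+K[:2,2]
E
python3 - <<'E'
from h import *
P=np.array([.5424,.2287,.2972]);r=[3.126,-.22,-.019]
print("w1 key",wproj(W(-.08,.042,.066),P,r),"FL,FR",wproj(W(-.103,.068,.054),P,r),wproj(W(-.103,-.068,.054),P,r))
for th in(.6,.7): print(th,[wproj(lidp(th,*q),P,r).round(1).tolist() for q in((-.143,.066,.027),(-.143,-.066,.027),(-.048,0,.0345))])
o=get_obs();P=o["tool_pos"];r=o["tool_rot"]
for th in(.1,.2,.3): print(th,[((wproj(lidp(th,*q),P,r)-[130,100])*2).round(1).tolist() for q in((-.143,0,.027),(-.143,-.066,.027),(-.143,-.066,.005))])
E
```

```text
w1 key [217.54274313 230.5349184 ] FL,FR [201.32258211 242.34050458] [302.37545047 242.74940394]
0.6 [[168.1, 215.9], [314.3, 216.1], [242.2, 117.3]]
0.7 [[163.4, 208.4], [316.2, 208.3], [242.0, 111.6]]
0.1 [[182.0, 310.3], [401.6, 310.1], [390.9, 283.7]]
0.2 [[173.6, 319.3], [410.5, 319.0], [397.8, 296.6]]
0.3 [[163.8, 324.2], [420.9, 323.9], [405.9, 306.6]]
```

Request:
move_arm(deltas=[-1,-0.01,0,-0.01,0,-1,-0.01,0,-0.04,0,-1,-0.01,0,-0.08,0,-1,-0.01,0,-0.08,0])

```text
t: 4.1
tool_pos: [0.4904, 0.2374, 0.2288]
tool_rot: [3.133, -0.218, -0.029]
contact_force: [0.5, 0.2, 0.2]
opening: 0.0001
```

```bash
python3 - <<'E'
from h import *
st();o=get_obs();P=o["tool_pos"];r=o["tool_rot"];M=R.from_rotvec(r).as_matrix()
w=get_image("wrist")[190:310,180:370];s=get_image("scene")[130:270,190:330]
w=cv2.resize(w,(570,360),interpolation=cv2.INTER_NEAREST);s=cv2.resize(s,(560,560),interpolation=cv2.INTER_NEAREST)
w[:,:190]=w[:,:190]
w=w[:,180:420]
im=np.zeros((560,800,3),np.uint8);im[:360,:240]=w;im[:,240:]=s
cv2.imwrite("pics/f3.png",im[:,:,::-1])
for z in(0,.01,.025): 
  for x in(-.011,.011):
    X=P+M@[x,0,z]; a=(wproj(X,P,r)-[180,190])*3-[180,0]; b=(proj("scene",X)-[190,130])*4+[240,0];print(z,x,a.round(),b.round())
for th in(.1,.2,.3): print(th,[((proj("scene",lidp(th,*q))-[190,130])*4+[240,0]).round().tolist() for q in((-.143,.066,.027),(-.143,-.066,.027))])
E
```

```text
t 4.1 tip cyc [-0.0512 -0.0319  0.2038] F [0.5 0.2 0.2] q [ 0.31 -0.13  1.79  0.01  1.5   2.02] op 0.0
0 -0.011 [116. 286.] [648. 126.]
0 0.011 [117. 176.] [609. 117.]
0.01 -0.011 [116. 257.] [648. 149.]
0.01 0.011 [116. 151.] [609. 140.]
0.025 -0.011 [116. 219.] [648. 182.]
0.025 0.011 [116. 118.] [610. 173.]
0.1 [[477.0, 438.0], [680.0, 343.0]]
0.2 [[468.0, 404.0], [672.0, 313.0]]
0.3 [[457.0, 371.0], [662.0, 283.0]]
```

View pics/f3.png

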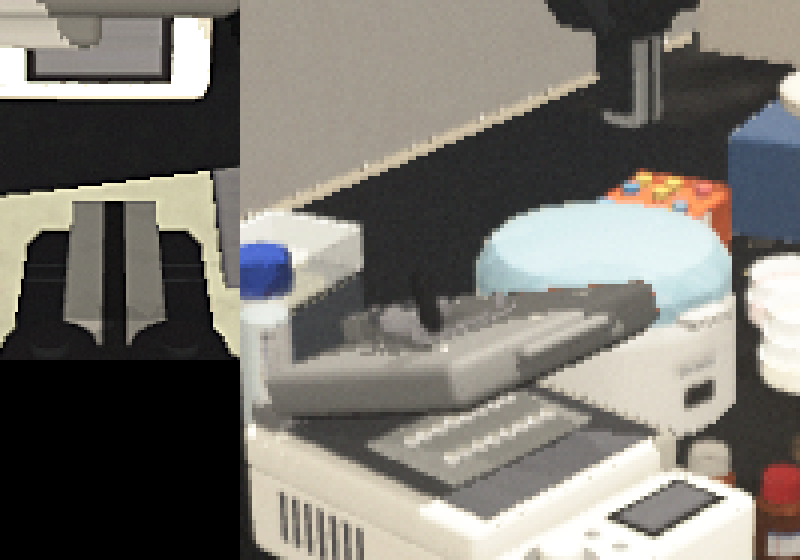

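The shut fingertips actually end at about TCP z≈0, not 25 mm ahead: both the wrist and scene views agree. So the finger had ridden over the lid's front edge. Lid is now at about 0.28 rad. I'll correct the reach and push a little further back from the edge.

```bash
sed -i 's/\[0,0,.025\]-o\["tool_pos"\]/[0,0,REACH]-o["tool_pos"]/; s/o\["tool_pos"\]-\[0,0,.025\]/o["tool_pos"]-[0,0,REACH]/; s/^YAW=/REACH=.002; YAW=/' h.py; python3 - <<'E'
from h import *
st()
for th in (.45,.35,.28,.2,.1,.05,0,-.05): print(th,delta(lidp(th,-.122)))
E
```

```text
t 4.2 tip cyc [-0.0534 -0.0331  0.2212] F [-0.7  0.1 -0.8] q [ 0.31 -0.13  1.79  0.01  1.5   2.02] op -0.0
0.45 [0.0431, 0.0006, 0.0687, 0.2]
0.35 [0.0362, 0.0005, 0.0791, 0.2]
0.28 [0.0319, 0.0005, 0.0867, 0.2]
0.2 [0.0277, 0.0004, 0.0958, 0.2]
0.1 [0.0236, 0.0003, 0.1076, 0.2]
0.05 [0.0219, 0.0003, 0.1136, 0.2]
0 [0.0206, 0.0002, 0.1197, 0.2]
-0.05 [0.0195, 0.0002, 0.1258, 0.2]
```

Request:
move_arm(deltas=[-1,0.036,0,0.03,0,-1,0.036,0,0.065,0,-1,0.035,0,0.08,0,-1,0.032,0,0.087,0,-1,0.028,0,0.096,0,-1,0.025,0,0.102,0,-1,0.023,0,0.108,0,-1,0.022,0,0.112,0,-1,0.022,0,0.112,0])

```text
t: 5.1
tool_pos: [0.5063, 0.2333, 0.1104]
tool_rot: [3.13, -0.218, -0.043]
contact_force: [-0.3, -0.5, 0.2]
opening: 0.0
```

```bash
python3 - <<'E'
from h import *
st()
for th in (0,-.05): print(th,delta(lidp(th,-.122)))
E
```

```text
t 5.1 tip cyc [-0.0348 -0.0336  0.1084] F [-0.3 -0.5  0.2] q [0.3  0.01 1.86 0.01 1.3  2.  ] op 0.0
0 [-0.001, 0.0004, 0.0074, 0.3]
-0.05 [-0.002, 0.0003, 0.0136, 0.3]
```

Request:
move_arm(deltas=[-1,-0.001,0,0.003,0,-1,-0.001,0,0.006,0,-1,-0.001,0,0.009,0,-1,-0.001,0,0.011,0])

```text
t: 5.5
tool_pos: [0.5049, 0.2335, 0.099]
tool_rot: [3.13, -0.218, -0.044]
contact_force: [-1.2, 0.4, 1.7]
opening: 0.0001
```

```bash
python3 -c "
from h import *
st();print(delta(lidp(0,-.122)))"
```

```text
t 5.5 tip cyc [-0.0363 -0.0337  0.097 ] F [-1.2  0.4  1.7] q [0.3  0.02 1.87 0.01 1.28 2.  ] op 0.0
[0.0002, 0.0004, -0.004, 0.3]
```

Request:
move_arm(deltas=[-1,0,0,0.003,0,-1,0,0,0.006,0,-1,0,0,0.006,0])

```text
t: 5.8
tool_pos: [0.505, 0.2336, 0.0968]
tool_rot: [3.129, -0.217, -0.045]
contact_force: [-10.1, -2.6, 19.6]
opening: 0.0002
```

```bash
python3 - <<'E'
from h import *
st();o=get_obs();P=o["tool_pos"];r=o["tool_rot"]
for th in(0,.05,.1): print(th,[((proj("scene",lidp(th,*q))-[190,130])*4).round().tolist() for q in((-.143,.066,.027),(-.143,-.066,.027),(-.143,.066,.005))])
s=get_image("scene")[130:270,190:350]
cv2.imwrite("pics/s4.png",cv2.resize(s,None,fx=4,fy=4,interpolation=cv2.INTER_NEAREST)[:,:,::-1])
E
```

```text
t 5.8 tip cyc [-0.0361 -0.0335  0.0948] F [-10.1  -2.6  19.6] q [0.3  0.03 1.87 0.01 1.28 2.  ] op 0.0
0 [[244.0, 470.0], [445.0, 373.0], [245.0, 517.0]]
0.05 [[241.0, 454.0], [443.0, 358.0], [244.0, 502.0]]
0.1 [[237.0, 438.0], [440.0, 343.0], [242.0, 486.0]]
```

View pics/s4.png

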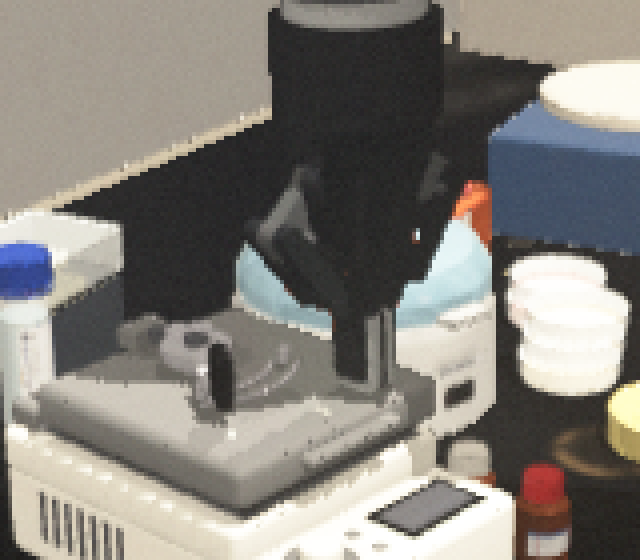

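Lid is flush at θ=0, corners match, and it was pressed with about 20 N. The contact puts the tip about 4 mm behind the TCP. The lever is still at left. Next: lift, go to the paddle's left side, and follow its arc.

Request:
move_arm(deltas=[-1,0,0,-0.03,0,-1,0,0,-0.07,0,-1,0,0,-0.075,0,-1,0,0,-0.075,0])

```text
t: 6.25
tool_pos: [0.5084, 0.2341, 0.1736]
tool_rot: [3.13, -0.217, -0.039]
contact_force: [0.3, 0.5, -0.5]
opening: -0.0
```

```bash
sed -i 's/REACH=.002/REACH=-.004/' h.py; cat >> h.py <<'E'
def lev(deg,gap,z=.112,half=.007):           # row beside paddle at arm angle deg left of front
    f=np.radians(deg);u=np.array([-np.cos(f),np.sin(f)]);t=np.array([-np.sin(f),-np.cos(f)])
    c=np.array([.038,0])+.062*u-t*(.005+half+gap)
    return delta(W(c[0],c[1],z),-f)
E
python3 -c "
from h import *
st();print(lev(33,.015,.17))"
```

```text
t 6.25 tip cyc [-0.0329 -0.0326  0.1776] F [ 0.3  0.5 -0.5] q [ 0.3  -0.05  1.8   0.01  1.41  2.  ] op -0.0
[0.0342, -0.0889, 0.0063, 33.3]
```

Request:
move_arm(deltas=[-1,0.034,-0.089,0,33,-1,0.034,-0.089,0,33,-1,0.034,-0.089,0,33,-1,0.034,-0.089,0,33,-1,0.034,-0.089,0,33])

```text
t: 6.75
tool_pos: [0.5532, 0.3173, 0.1691]
tool_rot: [2.931, -1.093, -0.041]
contact_force: [-0.3, 0.6, -0.1]
opening: 0.0001
```

```bash
python3 - <<'E'
from h import *
st();print(lev(33,.015))
w=get_image("wrist")[90:360,100:460]
cv2.imwrite("pics/w5.png",cv2.resize(w,None,fx=2,fy=2,interpolation=cv2.INTER_CUBIC)[:,:,::-1])
o=get_obs()
P,r=o["tool_pos"],o["tool_rot"]
for X in (W(.038-.052,.0338,.135),W(.038-.052,.0338,.107),W(.038,0,.107)): print((2*(wproj(X,P,r)-[100,90])).round())
E
```

```text
t 6.75 tip cyc [-0.0004  0.0562  0.1731] F [-0.3  0.6 -0.1] q [0.4  0.14 1.62 0.01 1.41 2.68] op 0.0
[0.002, -0.0021, 0.0611, 0.3]
[439. 294.]
[428. 260.]
[435.  80.]
```

View pics/w5.png

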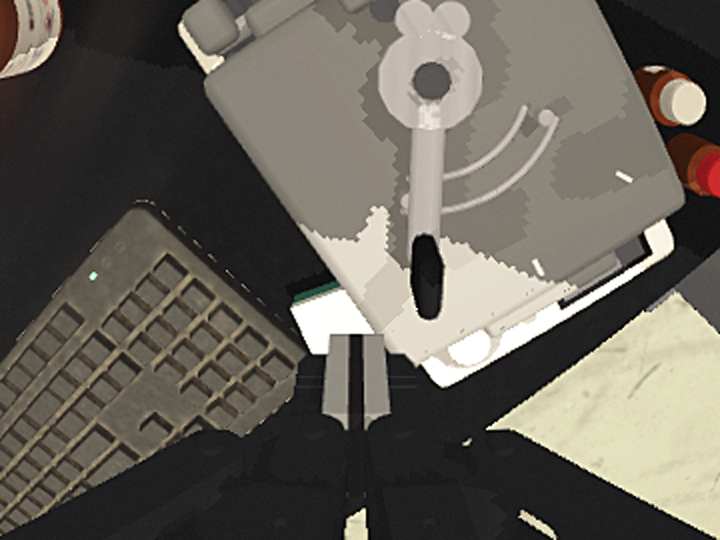

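The paddle is at (428,277), as predicted, still at its released left position; the finger is to its left. Going down beside it.

Request:
move_arm(deltas=[-1,0.002,-0.002,0.03,0,-1,0.002,-0.002,0.05,0,-1,0.002,-0.002,0.061,0,-1,0.002,-0.002,0.061,0])

```text
t: 7.2
tool_pos: [0.5527, 0.3162, 0.1058]
tool_rot: [2.93, -1.088, -0.045]
contact_force: [0.2, -0.3, -0.4]
opening: -0.0001
```

```bash
python3 - <<'E'
from h import *
st()
print(lev(33,.004))
for a in(30,25,20,15,10,5): print(a,lev(a,0))
E
```

```text
t 7.2 tip cyc [-0.0007  0.055   0.1098] F [ 0.2 -0.3 -0.4] q [0.4  0.2  1.66 0.01 1.31 2.68] op -0.0
[0.0003, 0.0091, -0.002, 0.5]
30 [-0.0003, 0.0164, -0.0018, -2.5]
25 [-0.0008, 0.0219, -0.0017, -7.5]
20 [-0.0009, 0.0274, -0.0015, -12.5]
15 [-0.0005, 0.0329, -0.0014, -17.5]
10 [0.0003, 0.0383, -0.0013, -22.5]
5 [0.0017, 0.0436, -0.0012, -27.5]
```

Request:
move_arm(deltas=[-1,0,0.009,-0.001,0,-1,0,0.0135,-0.001,0,-1,0,0.0165,-0.001,-2.5,-1,-0.001,0.022,-0.001,-7.5,-1,-0.001,0.0275,-0.001,-12.5,-1,0,0.033,-0.001,-17.5,-1,0,0.038,-0.001,-22.5,-1,0.002,0.0435,-0.001,-27.5])

```text
t: 8.0
tool_pos: [0.5262, 0.2829, 0.1098]
tool_rot: [3.116, -0.355, -0.047]
contact_force: [-0.1, 9.3, -0.5]
opening: -0.0003
```

```bash
python3 - <<'E'
from h import *
st()
for a in(0,-5,-10,-15,-20,-25,-29,-33): print(a,lev(a,0))
E
```

```text
t 8.0 tip cyc [-0.0222  0.0183  0.1138] F [-0.1  9.3 -0.5] q [0.36 0.11 1.76 0.01 1.31 2.16] op -0.0
0 [-0.0012, 0.0064, 0.0019, -4.8]
-5 [-0.0015, 0.0119, 0.002, -9.8]
-10 [-0.0014, 0.0174, 0.002, -14.8]
-15 [-0.0008, 0.0229, 0.002, -19.8]
-20 [0.0003, 0.0283, 0.002, -24.8]
-25 [0.0018, 0.0336, 0.002, -29.8]
-29 [0.0034, 0.0377, 0.002, -33.8]
-33 [0.0053, 0.0417, 0.002, -37.8]
```

Request:
move_arm(deltas=[-1,-0.001,0.0065,0.002,-5,-1,-0.0015,0.012,0.002,-10,-1,-0.001,0.0175,0.002,-15,-1,-0.001,0.023,0.002,-20,-1,0,0.0285,0.002,-25,-1,0.002,0.0335,0.002,-30,-1,0.0035,0.0375,0.002,-34])

```text
t: 8.7
tool_pos: [0.5211, 0.2469, 0.11]
tool_rot: [-3.079, -0.576, 0.044]
contact_force: [-4.4, 11.2, 0.7]
opening: -0.0001
```

```bash
python3 - <<'E'
from h import *
st()
for a in(-29,-33,-36): print(a,lev(a,0))
E
```

```text
t 8.7 tip cyc [-0.0222 -0.0181  0.114 ] F [-4.4 11.2  0.7] q [0.31 0.06 1.81 0.01 1.3  1.5 ] op -0.0
-29 [-0.0006, 0.0014, 0.002, 0.4]
-33 [-0.0013, 0.0057, 0.0019, -3.6]
-36 [-0.0016, 0.009, 0.0019, -6.6]
```

Request:
move_arm(deltas=[-1,-0.001,0.003,0.001,-1,-1,-0.001,0.0055,0.001,-3.5,-1,-0.001,0.0055,0.001,-3.5])

```text
t: 9.0
tool_pos: [0.5207, 0.2461, 0.1105]
tool_rot: [-3.048, -0.67, 0.042]
contact_force: [-4.4, 16.1, -1.2]
opening: -0.0001
```

```bash
python3 - <<'E'
from h import *
st();print(lev(-33,0))
E
```

```text
t 9.0 tip cyc [-0.0225 -0.019   0.1145] F [-4.4 16.1 -1.2] q [0.3  0.05 1.82 0.02 1.3  1.43] op -0.0
[-0.0009, 0.0051, 0.0024, 0.0]
```

Force rises without motion, so it looks like the stop. Backing off and checking.

Request:
move_arm(deltas=[-1,0,-0.01,0,0,-1,0,-0.02,0,0,-1,0,-0.02,-0.04,0,-1,0,-0.02,-0.07,0,-1,0,-0.02,-0.07,0])

```text
t: 9.5
tool_pos: [0.5177, 0.2643, 0.1881]
tool_rot: [-3.047, -0.671, 0.023]
contact_force: [-0.8, -0.1, 0.9]
opening: 0.0
```

```bash
python3 - <<'E'
from h import *
st();o=get_obs();P,r=o["tool_pos"],o["tool_rot"]
w=get_image("wrist")[60:330,130:490]
cv2.imwrite("pics/w6.png",cv2.resize(w,None,fx=2,fy=2,interpolation=cv2.INTER_CUBIC)[:,:,::-1])
for d in(0,-16,-25,-33):
    f=np.radians(d);print(d,(2*(wproj(W(.038-.062*np.cos(f),.062*np.sin(f),.121),P,r)-[130,60])).round())
print((2*(wproj(W(.038,0,.107),P,r)-[130,60])).round(), "key",(2*(wproj(W(-.08,.042,.066),P,r)-[130,60])).round(), delta(W(-.086,.042,.12),-.1))
E
```

```text
t 9.5 tip cyc [-0.028  -0.0013  0.1921] F [-0.8 -0.1  0.9] q [ 0.33 -0.02  1.75  0.02  1.42  1.47] op 0.0
0 [305. 309.]
-16 [348. 329.]
-25 [375. 334.]
-33 [399. 336.]
[402. 157.] key [160. 314.] [-0.0227, -0.0661, 0.0713, 38.8]
```

View pics/w6.png

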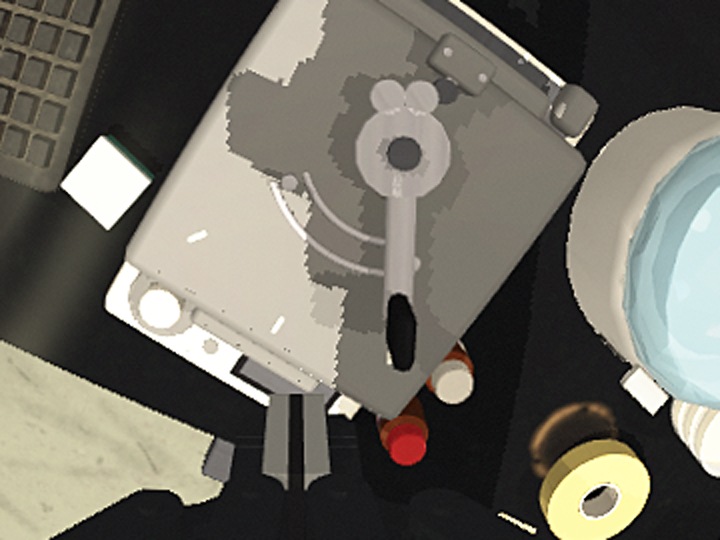

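Lever paddle at (400,332) matches the −33° prediction (399,336): it is in the second stop with the lid shut. Now above the key.

```bash
python3 -c "
from h import *
print(delta(W(-.084,.042,.12),0))"
```

```text
[-0.021, -0.065, 0.0712, 33.0]
```

Request:
move_arm(deltas=[-1,-0.021,-0.065,0,33,-1,-0.021,-0.065,0,33,-1,-0.021,-0.065,0,33,-1,-0.021,-0.065,0.03,33,-1,-0.021,-0.065,0.06,33,-1,-0.021,-0.065,0.06,33])

```text
t: 10.15
tool_pos: [0.4648, 0.313, 0.1213]
tool_rot: [-3.124, 0.223, 0.053]
contact_force: [-0.6, -0.8, -0.9]
opening: -0.0003
```

```bash
python3 - <<'E'
from h import *
st();o=get_obs();P,r=o["tool_pos"],o["tool_rot"]
print(delta(W(-.085,.042,.07)),delta(W(-.085,.042,.061)))
E
```

```text
t 10.15 tip cyc [-0.0874  0.0393  0.1253] F [-0.6 -0.8 -0.9] q [0.45 0.   1.85 0.03 1.32 2.15] op -0.0
[0.0043, -0.0023, 0.0552, 0.1] [0.0046, -0.0022, 0.0642, 0.1]
```

Request:
move_arm(deltas=[-1,0.004,-0.002,0.025,0,-1,0.004,-0.002,0.045,0,-1,0.004,-0.002,0.054,0,-1,0.004,-0.002,0.054,0])

```text
t: 10.55
tool_pos: [0.4665, 0.3146, 0.0664]
tool_rot: [-3.126, 0.223, 0.056]
contact_force: [-0.2, -0.1, 0.8]
opening: 0.0003
```

```bash
python3 -c "
from h import *
st();print(delta(W(-.085,.042,.061)))"
```

```text
t 10.55 tip cyc [-0.0858  0.0412  0.0704] F [-0.2 -0.1  0.8] q [0.45 0.08 1.87 0.03 1.22 2.15] op 0.0
[0.0012, -0.0008, 0.0094, 0.1]
```

Request:
move_arm(deltas=[-1,0.001,-0.001,0.004,0,-1,0.001,-0.001,0.007,0,-1,0.001,-0.001,0.01,0,-1,0.001,-0.001,0.01,0])

```text
t: 10.95
tool_pos: [0.4687, 0.3161, 0.0577]
tool_rot: [-3.124, 0.223, 0.051]
contact_force: [0.7, -0.2, 3.0]
opening: 0.0004
```

```bash
python3 -c "
from h import *
st();print(delta(W(-.085,.042,.061)))"
```

```text
t 10.95 tip cyc [-0.0839  0.0429  0.0617] F [ 0.7 -0.2  3. ] q [0.45 0.09 1.87 0.03 1.2  2.15] op 0.0
[-0.001, 0.0009, 0.0007, 0.1]
```

Request:
move_arm(deltas=[-1,-0.001,0,0.002,0,-1,-0.001,0,0.003,0,-1,-0.001,0,0.003,0])

```text
t: 11.25
tool_pos: [0.4687, 0.3162, 0.0569]
tool_rot: [-3.125, 0.223, 0.048]
contact_force: [-1.0, -3.1, 10.8]
opening: -0.0001
```

```bash
python3 -c "
from h import *
st()"
```

```text
t 11.25 tip cyc [-0.0839  0.043   0.0609] F [-1.  -3.1 10.8] q [0.45 0.09 1.87 0.02 1.2  2.15] op -0.0
```

Key bottomed: tip at 0.061 with force jumping to 11 N. Releasing straight up and checking.

Request:
move_arm(deltas=[-1,0,0,-0.008,0,-1,0,0,-0.03,0,-1,0,0,-0.07,0,-1,0,0,-0.11,0,-1,-0.02,0,-0.15,0,-1,-0.02,0,-0.18,0,-1,-0.02,0,-0.18,0,-1,-0.02,0,-0.18,0])

```text
t: 12.05
tool_pos: [0.4541, 0.3172, 0.2378]
tool_rot: [-3.124, 0.222, 0.047]
contact_force: [-0.1, 0.7, -0.9]
opening: 0.0
```

```bash
python3 - <<'E'
from h import *
st()
s=get_image("scene")[165:315,170:370];t=get_image("top")[125:265,180:320]
a=cv2.resize(s,(400,300),interpolation=cv2.INTER_CUBIC);a=np.vstack([a,np.zeros((260,400,3),np.uint8)])
b=cv2.resize(t,(400,400),interpolation=cv2.INTER_CUBIC);b=np.vstack([b,np.zeros((160,400,3),np.uint8)])
cv2.imwrite("pics/end.png",np.hstack([a,b])[:400,:,::-1])
print("scene lid corners th=0",[((proj("scene",lidp(0,*q))-[170,165])*2).round().tolist() for q in((-.143,.066,.027),(-.143,-.066,.027))],"key",((proj("scene",W(-.08,.042,.066))-[170,165])*2).round())
E
```

```text
t 12.05 tip cyc [-0.0985  0.042   0.2418] F [-0.1  0.7 -0.9] q [ 0.46 -0.11  1.76  0.02  1.52  2.17] op 0.0
scene lid corners th=0 [[162.0, 165.0], [263.0, 116.0]] key [202. 200.]
```

View pics/end.png

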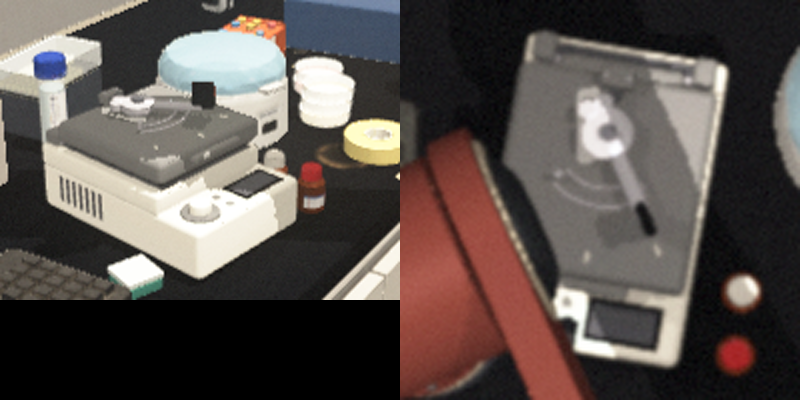

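The final views show the lid flush, the lever at the right stop (black paddle near (645,218) in the top crop), the key up, and the vials and box where they stood. Handing in.

```bash
python3 -c "
from station import order
print(order.finish_job())"
```

```text
the job is handed in; nothing more can be done
None
```

The cycler is started and the job is handed in, at about 12 s on the robot's clock. Everything was done with the outside or tips of the shut fingers; nothing was gripped.

- **Lid:** pushed until it stopped at about 20 N. In the scene view its front corners matched the shut position.
- **Lever:** pushed from the left past the first click until the force rose to about 17 N with no more movement. After I backed off, the wrist picture showed it at about 33° right, the second stop.
- **Key:** pressed until the fingertip was 61 mm above the worktop, which is full travel, with the force jumping to about 11 N. I then released it straight up, and the last scene picture shows it up.
- **Bystanders:** in the last pictures the vials, glass box and tape stand where they were, by eye. The robot touched nothing at hand-in.

**What disagreed:**
- **Fingertip length:** the shut fingertips ended about 4 mm behind the TCP, not the stated 25 mm ahead of it.
- **First lid push:** because of that, the fingers caught on the lid's front edge at about 0.28 rad open. The measured force was about 42 N, at the fingertips and well below the 120 N wrist limit. I lifted off, corrected the length from the pictures and the contact, and pushed the lid shut.

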